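# Hold the chip hopper open for a refill

## Task

I am about to tip a bag of frozen chips into the steel hopper, so first, with the lid still down, slide the blue gate on its front fully shut so they do not run straight out. Then lift the hopper's lid and hold it open at 45 degrees, as a backboard for the bag; it has no stay and would fall shut, so finish while still holding it there. Do not let the lid slam, and leave the salt pot, tongs, ramekin and timer where they stand.

Things in the scene. Friction and masses are not known exactly. Their poses are not given: they have to be found in the camera images.
- chip_hopper: Steel counter-top hopper, fixed; 240 mm deep (its x), 300 wide (y), rim at 155 mm, lid top at 166. Origin: centre of its underside on the worktop; x points front to rear (away from the robot, turned by its yaw), y to its left, z up. Front wall at x = -120 mm; the gate's track along it reaches x = -133, up to z = 127.
- chute (a point): Middle of the chute opening (110 mm wide, 50 high) in the left half of the hopper's front wall, at x = -118, y = +70, z = 63 mm in the hopper's frame. Below it a scoop tray, y 0 to 140, reaches out to x = -205 mm and is 52 mm high.
- chute_gate (a joint): Blue plastic gate sliding along the hopper's front, value in m: 0 = fully shut against its stop (over the opening), 0.135 = fully open. It opens along the hopper's -y (right, seen from the robot) and is shut by pushing it toward +y (left). About 2 N of friction; it stays where it is left.
- gate_grip (a point): Grip point on the gate's upright black bar handle (12 mm thick, bar free from 66 to 110 mm above the worktop, handle's top at 122), 98 mm above the worktop. At x = -170 mm in the hopper's frame, 41 mm in front of the gate's plate; moves with the gate; y = +70 mm when shut. Axes as the hopper's.
- lid_angle (a joint): Angle of the steel lid in rad: 0 = shut and level, 0.785 = open 45 degrees, 1.8 at most. Hinged along the hopper's rear rim; its front edge rises. It weighs about 0.5 kg (0.35 to 0.65), has no spring or stay and falls shut if let go anywhere near 45 degrees.
- lid_grip (a point): Middle of the bar of the lid's black bail handle: 12 mm thick, 110 mm long along the hopper's y, about 33 mm clear below. It lies 197 mm in front of the hinge axis and 45 mm above it with the lid shut (x = -77, y = 0, z = 204 mm in the hopper's frame) and turns with the lid; axes equal the hopper's when shut.
- hopper_lid: The steel lid with its black bail handle, 248 mm deep, 312 wide, with a 14 mm turned-down edge; origin on the hinge axis (as lid_hinge), axes as the hopper's when shut; turns with the lid.
- lid_hinge (a point): Middle of the lid's hinge axis, which runs along the hopper's y: x = +120, y = 0, z = 159 mm in the hopper's frame.
- salt_pot: Round steel salt pot with a lid, 116x96x86 mm, loose, in front of the fryer. Origin: under its centre. Leave it alone.
- tongs: Steel kitchen tongs with blue tips, 282x42x18 mm, loose, in front of the fryer. Origin: under the middle. Leave them alone.
- ramekin: White round ramekin, 72 mm across, 45 mm high, loose, at the right in front of the hopper. Origin: centre of its underside. Leave it alone.
- kitchen_timer: Round white timer with a black grip on its dial, 74 mm across, 50 mm high, loose, in front of the fryer beside the salt pot. Origin: centre of its underside. Leave it alone.

How it is judged:
By the outcome, as a careful person would: the job done as asked, in the order asked, and still so for the second after the job is handed in, while the arm keeps its last pose, push and grip.
It also fails if it takes over 45 s, if anything falls off the work surface, if the arm or the gripper's body presses on something with over 40 N, if the wrist force passes 120 N, or if a joint passes its speed limit or range.

## Robot

A 6-joint arm with a two-finger parallel gripper is mounted at the origin on a cart in front of the work surface, level with it; the furniture and walls round the work are solid. World frame = base frame: x ahead of the robot, y to its left, z up, the work surface at z = 0. Lengths are in m, angles in rad, forces in N, time in s.
With the tool pointing down it reaches from about 0.275 to 0.875 m from the base axis. Payload 12.5 kg.
Tool frame: the origin (TCP) lies at the very end of the fingers, on their centre line; the grasp point (between the pads) lies 19 mm behind it (grip_depth is the distance from the TCP to the grasp point, in m); z points along the fingers, y is the line along which they close (so a half turn about z gives the same grasp; the last joint's range is limited). The gripper opens to 85 mm and grips with 20 to 120 N. Pads are 22 mm wide; open, the fingers measure 114 mm over their backs; the gripper's body (76 mm by 85 mm) begins 54 mm behind the grasp point. The pads swing forward as they close: fully open they stand 13 mm farther back than shut.
Start: joints at [-1.286, 0.351, 1.652, -0, 1.139, -0.085], TCP at [0.199, -0.513, 0.204] pointing down, gripper open.
Joint ranges: [-2.75, 2.75], [-0.79, 2.1], [0.01, 2.65], [-1.57, 4.71], [0.07, 3.14], [-2.87, 2.87]. Speed limits (rad/s): [2.22, 2.22, 2.79, 3.14, 3.14, 3.14].

## Interface

Orientations are given as a unit quaternion [w, x, y, z].
In Python, from rig import * gives the robot as it stands.
- The arm moves only by the tool jog_arm, never from a script. Its argument "plan" is a list that holds one entry, the list of rows, each a list of 7 numbers: the shift along the tool's x, y, z in units of 20 cm (1.0 is 20 cm), then the turn, a rotation vector about the tool's x, y, z in units of 1.5 rad (1.0 is 1.5 rad), then the closure, from -1 (fully open) to 1 (shut), so that 0 is half open. In form: [[[x, y, z, ax, ay, az, jaw], ...]]. A call has 1 to 8 rows; each row is the pose to reach, as a shift and turn from the pose commanded when the call began, along the tool's axes at that moment; what a row does not reach only later rows make up. A row lasts 1/12 s, in which the tool goes at most 41.7 mm and 7.16 degrees, less where a joint would pass 70% of its speed; a pose out of reach is approached as far as the arm can. A call with a number of a shift or a turn outside -1 to 1 is refused whole. A call with a gripper value outside its range is refused whole. The fingers move at their own pace and stop on an object; "squeeze" is the grip in N (left out, the last holds). Time passes only in rows, so rows that repeat a pose let the fingers close. It gives the time, the measured TCP pose, the force, the opening and the grip force at its end, in the units of the state.
- get_obs(): the state, without advancing time (a new reading comes with each control period).
- get_image(name): name is "scene" or "top"; returns a dict with "pixels" (480x640x3 uint8, blue, green, red), "depth" (480x640 float32, m along the optical axis (not along the pixel's ray), 0 where there is no reading), "fx", "fy", "cx", "cy" (pixels), "distortion" ([k1, k2, p1, p2, k3] as OpenCV has them; the pictures are not rectified), "view" (4x4, takes a point from world to camera coordinates). Camera axes: x right, y down, z forward; pixel columns grow to the right and rows downward; lengths in m; the calibration is good to about 2 mm. A picture is of the moment at which its call begins.
- finish_job(): hands the job in; it is judged then, once.
Trained networks look in a picture, given as the dict that the camera call returned (one of the last four; its "shot" number tells which), for a name from the list of things; names that differ only in an ending like _2 or _b are one class to them, and where a whole thing is asked for, a point or a joint stands for the part that bears it (a point fixed in the world has none). Each returns a list of dicts, best first, with "p" (0 to 1); they miss things now and then, are a little off and sometimes report something else, mostly with a low value. They report only what shows in the picture. A call takes as long as a camera call.
- regions_of(target, picture): "mask" (480x640 bool, what is visible of it) and "position" ([column, row] in pixels, amid what is visible of it).
The state is a dict: "t": time; "joint_pos": joint angles; "joint_vel": joint speeds; "tau": joint torques, N m; "position": TCP position; "tcp_rot": TCP orientation; "contact_force": force on the tool from outside, world axes, zero at the start; "torque": the same for the moment, N m; "width": finger opening in m; "grasp_force": force on a finger pad.
Only numpy, scipy, OpenCV 4.12 (cv2) and the standard library are available. Lean on these libraries where they do the work, as an engineer would, in place of code of your own. Each camera call takes 0.05 s, during which the arm holds its last target. There are 200 camera calls.

## Working session

There is one attempt and no reset: what is moved stays moved. The work goes in short steps, Python scripts to look and compute and a tool call to move; the robot and the scene stay as the last step left them, time stands still between calls to the robot, and variables do not carry over. Pictures are saved under pics/ and viewed, at most 10 in all, crops included, and the job is handed in when it is done.

Besides the shell and the picture viewer there is one more tool, called after "Emit:" as name([rows], argument=value, ...), one row to a line, values as JSON. jog_arm: Moves the arm, as the interface text tells. Shifts and turns lie within -1 to 1; 1 stands for 20 cm of shift or 1.5 rad of turn. Its arguments: {"type":"object","properties":{"plan":{"type":"array","items":{"type":"array","items":{"type":"array","items":{"type":"number","minimum":-1,"maximum":1}}}},"squeeze":{"type":"number"}},"required":["plan"]}

```bash
mkdir -p pics; ls; cat > h.py <<'E'
from rig import *
import numpy as np, cv2
def world(im,mask):
    v,u=np.nonzero(mask&(im["depth"]>0)); d=im["depth"][v,u]
    K=np.array([[im["fx"],0,im["cx"]],[0,im["fy"],im["cy"]],[0,0,1]])
    n=cv2.undistortPoints(np.stack([u,v],1).astype(float).reshape(-1,1,2),K,np.array(im["distortion"]))[:,0]
    P=np.c_[n*d[:,None],d]; T=np.linalg.inv(im["view"])
    return P@T[:3,:3].T+T[:3,3]
E
python3 - <<'E'
from h import *
o=get_obs(); print(o["position"],o["tcp_rot"],o["width"])
ims={}
for n in("scene","top"):
    im=get_image(n); ims[n]=im; cv2.imwrite(f"pics/{n}0.png",im["pixels"])
    for t in("chip_hopper","hopper_lid","chute_gate","gate_grip","lid_grip","salt_pot","tongs","ramekin","kitchen_timer"):
        for r in regions_of(t,im)[:1]:
            P=world(im,r["mask"])
            print(n,t,round(r["p"],2),np.round(r["position"]),r["mask"].sum(),*(np.round(np.percentile(P,q,axis=0),3) for q in(2,50,98)) if len(P) else "")
            np.save(f"pics/{n}_{t}.npy",P)
E
```

```text
pics
[ 0.19871779 -0.51246135  0.20395741] [-5.84517368e-04  9.82949999e-01  1.83872110e-01 -6.46365312e-05] 0.08535842806910295
scene chip_hopper 0.55 [353. 221.] 7702 [ 0.48  -0.264  0.021] [ 0.592 -0.08   0.159] [0.79  0.036 0.173]
scene hopper_lid 0.65 [352. 204.] 4192 [ 0.541 -0.27   0.154] [ 0.654 -0.107  0.164] [0.788 0.033 0.204]
scene chute_gate 0.74 [379. 237.] 519 [ 0.495 -0.209  0.042] [ 0.54  -0.137  0.082] [ 0.55  -0.081  0.122]
scene gate_grip 0.91 [379. 240.] 449 [ 0.494 -0.203  0.044] [ 0.54  -0.137  0.082] [ 0.549 -0.081  0.122]
scene lid_grip 0.72 [352. 208.] 4252 [ 0.54  -0.27   0.153] [ 0.653 -0.108  0.164] [0.79  0.033 0.204]
scene salt_pot 0.7 [320. 302.] 1074 [ 0.376  0.122 -0.001] [0.409 0.185 0.081] [0.512 0.22  0.09 ]
scene kitchen_timer 0.84 [289. 331.] 505 [0.365 0.278 0.001] [0.388 0.314 0.037] [0.428 0.344 0.051]
top chip_hopper 0.97 [396. 244.] 10268 [ 0.492 -0.274  0.022] [ 0.646 -0.133  0.163] [0.79  0.01  0.178]
top hopper_lid 0.55 [400. 238.] 8714 [ 0.542 -0.277  0.156] [ 0.67  -0.142  0.164] [0.792 0.01  0.202]
top chute_gate 0.59 [379. 288.] 293 [ 0.495 -0.209  0.038] [ 0.537 -0.146  0.081] [ 0.547 -0.089  0.124]
top gate_grip 0.81 [377. 288.] 251 [ 0.494 -0.206  0.045] [ 0.538 -0.144  0.081] [ 0.547 -0.088  0.125]
top lid_grip 0.62 [397. 242.] 8711 [ 0.541 -0.276  0.156] [ 0.669 -0.141  0.164] [0.791 0.01  0.204]
top salt_pot 0.91 [265. 276.] 935 [0.376 0.125 0.018] [0.419 0.166 0.083] [0.466 0.212 0.09 ]
top tongs 0.59 [162. 241.] 283 [ 0.294  0.459 -0.004] [0.384 0.518 0.01 ] [0.538 0.568 0.02 ]
top ramekin 0.68 [423. 366.] 542 [ 0.35  -0.373 -0.001] [ 0.386 -0.344  0.008] [ 0.415 -0.308  0.048]
top kitchen_timer 0.67 [226. 268.] 479 [0.367 0.27  0.013] [0.398 0.3   0.038] [0.433 0.335 0.05 ]
```

```bash
python3 - <<'E'
from h import *
im=np.hstack([cv2.imread("pics/scene0.png"),cv2.imread("pics/top0.png")])
a=cv2.imread("pics/scene0.png")[130:380,200:520]; cv2.imwrite("pics/a.png",cv2.resize(a,None,fx=2.4,fy=2.4))
# hopper pose: lid rectangle from lid plane points
for n in("top","scene"):
    P=np.load(f"pics/{n}_hopper_lid.npy"); Q=P[(P[:,2]>.155)&(P[:,2]<.172)]
    c,s,ang=cv2.minAreaRect(Q[:,:2].astype(np.float32)); print(n,"lid rect",np.round(c,4),np.round(s,3),ang)
    B=P[(P[:,2]>.192)&(P[:,2]<.22)]; print("bar",len(B),B.mean(0))
    d=np.linalg.svd(B[:,:2]-B[:,:2].mean(0))[2][0]; print(" bar yaw",np.degrees(np.arctan2(-d[0],d[1])))
    P=np.load(f"pics/{n}_gate_grip.npy"); 
    B=P[(P[:,2]>.066)&(P[:,0]<.512)]; print("gate handle",len(B),np.median(B,0),B.min(0),B.max(0))
    B=P[(P[:,0]>.53)]; d=np.linalg.svd(B[:,:2]-B[:,:2].mean(0))[2][0]; print(" plate yaw",np.degrees(np.arctan2(-d[0],d[1])),B.mean(0),B.min(0),B.max(0))
E
```

```text
top lid rect [ 0.6723 -0.1263] [0.311 0.259] 84.3601303100586
bar 194 [ 0.59433923 -0.11888016  0.20702964]
 bar yaw 174.05657979830517
gate handle 43 [ 0.49885027 -0.1444296   0.11528209] [ 0.49321187 -0.14986252  0.0673197 ] [ 0.51113719 -0.13824273  0.12578657]
 plate yaw 174.16634525048443 [ 0.54039369 -0.14501221  0.0732558 ] [ 0.53111163 -0.20959083  0.03855796] [ 0.54831828 -0.08378036  0.12719979]
scene lid rect [ 0.6707 -0.1224] [0.317 0.263] 84.98563385009766
bar 117 [ 0.59396457 -0.1105701   0.20597969]
 bar yaw -5.584433755793923
gate handle 51 [ 0.49755597 -0.13679213  0.10200291] [ 0.48940357 -0.14354476  0.06670732] [ 0.51061111 -0.1321471   0.12478437]
 plate yaw -5.5098862461571825 [ 0.54156134 -0.1371584   0.07921216] [ 0.53077483 -0.21164822  0.03902632] [ 0.55343514 -0.07694722  0.12431453]
```

View pics/a.png

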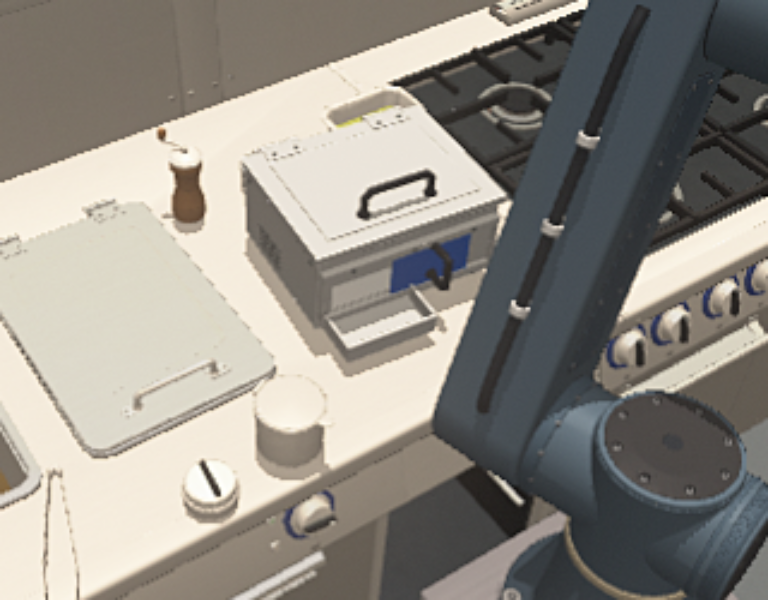

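View pics/top0.png

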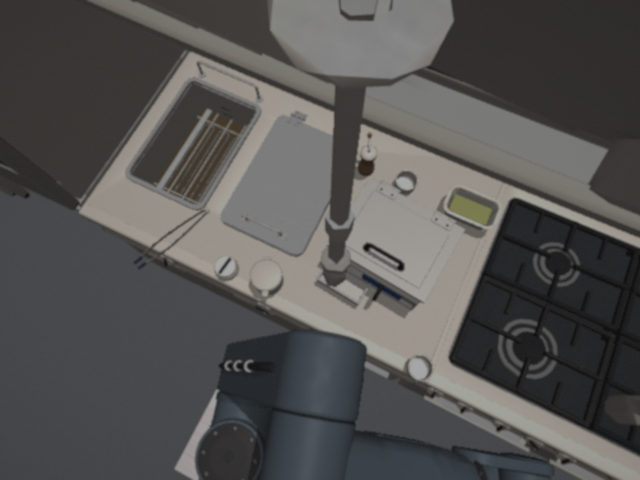

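```bash
cat >> h.py <<'E'
from scipy.spatial.transform import Rotation as R
H=np.array([.671,-.123,0]); YAW=np.radians(-5.6); RH=R.from_euler('z',YAW)
def hw(p): return H+RH.apply(p)          # hopper -> world
def wh(p): return RH.inv().apply(np.array(p)-H)
def tool(): 
    o=get_obs(); q=o["tcp_rot"]; return np.array(o["position"]),R.from_quat([q[1],q[2],q[3],q[0]])
def rel(p,Rt):                            # units of jog_arm from the present pose
    p0,R0=tool(); return np.round(np.r_[R0.inv().apply(p-p0)/.2,(R0.inv()*Rt).as_rotvec()/1.5],3)
DOWN=R.from_matrix(np.diag([1.,-1,-1]))
def gate_rot(a): return RH*R.from_euler('y',-a)*DOWN      # tool y = -hopper y, fingers tilt forward by a
def lid_rot(a): return RH*R.from_euler('y',-a)*R.from_euler('z',np.pi/2)*DOWN  # tool y = +hopper x
def tcp(g,Rt,back=0): return hw(g)+Rt.apply([0,0,.019-back])
E
python3 - <<'E'
from h import *
Rt=gate_rot(np.radians(30)); print(Rt.as_matrix().round(2)); g=[-.170,-.030,.096]
print(wh([.4986,-.1405,0]))
for b in(.09,0): print(tcp(g,Rt,b),rel(tcp(g,Rt,b),Rt))
E
```

```text
[[ 0.86 -0.1   0.5 ]
 [-0.08 -1.   -0.05]
 [ 0.5   0.   -0.87]]
[-0.1698695  -0.03423977  0.        ]
[ 0.46355328 -0.13280354  0.1574878 ] [ 1.921 -1.293  0.235 -0.082  0.343  0.304]
[ 0.50833852 -0.13719477  0.07954552] [ 2.122 -1.192  0.625 -0.082  0.343  0.304]
```

Emit:
jog_arm([
  [[0.96,-0.64,0.1,-0.08,0.34,0.3,-1],[0.96,-0.64,0.1,-0.08,0.34,0.3,-1],[0.96,-0.64,0.1,-0.08,0.34,0.3,-1],[0.96,-0.64,0.1,-0.08,0.34,0.3,-1],[0.96,-0.64,0.1,-0.08,0.34,0.3,-1],[0.96,-0.64,0.1,-0.08,0.34,0.3,-1],[0.96,-0.64,0.1,-0.08,0.34,0.3,-1],[0.96,-0.64,0.1,-0.08,0.34,0.3,-1]],
], squeeze=25)

```text
t: 1.67
position: [0.3316, -0.3234, 0.1846]
tcp_rot: [0.012, 0.966, -0.043, 0.256]
contact_force: [0.8, -1.1, 0.5]
width: 0.0855
grasp_force: 0.0
```

```bash
python3 - <<'E'
from h import *
Rt=gate_rot(np.radians(30)); g=[-.170,-.033,.096]
print(tool()[0],get_obs()["joint_pos"])
for b in(.09,0): print(tcp(g,Rt,b),rel(tcp(g,Rt,b),Rt))
E
```

```text
[ 0.33159377 -0.32340053  0.18458677] [-1.15587504  0.09030719  2.157992    0.68990911  0.75027638  0.02301723]
[ 0.46326053 -0.13578922  0.1574878 ] [ 0.43  -0.993  0.401 -0.002  0.003  0.005]
[ 0.50804577 -0.14018045  0.07954552] [ 0.432 -0.992  0.851 -0.002  0.003  0.005]
```

Emit:
jog_arm([
  [[0.43,-0.99,0.4,0,0,0,-1],[0.43,-0.99,0.4,0,0,0,-1],[0.43,-0.99,0.4,0,0,0,-1],[0.43,-0.99,0.4,0,0,0,-1],[0.43,-0.99,0.4,0,0,0,-1],[0.43,-0.99,0.4,0,0,0,-1],[0.43,-0.99,0.4,0,0,0,-1],[0.43,-0.99,0.4,0,0,0,-1]],
])

```text
t: 2.33
position: [0.4645, -0.1371, 0.1579]
tcp_rot: [0.012, 0.966, -0.042, 0.257]
contact_force: [0.3, -0.0, -0.4]
width: 0.0856
grasp_force: 0.0
```

```bash
python3 - <<'E'
from h import *
Rt=gate_rot(np.radians(30)); g=[-.170,-.033,.096]
p,r=tool();print(p,wh(p),get_obs()["joint_pos"],rel(tcp(g,Rt,0),Rt))
for n in("scene","top"):
    im=get_image(n); s=im["pixels"]
    c=s[170:320,270:470] if n=="scene" else s[200:350,290:490]
    cv2.imwrite(f"pics/{n}1.png",c)
cv2.imwrite("pics/b.png",np.hstack([cv2.resize(cv2.imread(f"pics/{n}1.png"),None,fx=2,fy=2) for n in("scene","top")]))
E
```

```text
[ 0.46447522 -0.1371179   0.15793221] [-0.20416146 -0.03420381  0.15793221] [-0.50552022  0.10708178  2.22704618  0.56933266  0.38092054  0.66617167] [-0.005 -0.004  0.449 -0.003  0.003  0.006]
```

View pics/b.png

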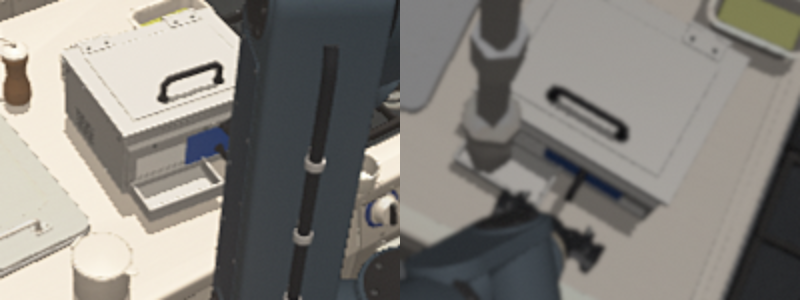

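The scene view has the arm hiding the handle. In the top view the two fingertips (about 515,195 and 590,245 in the montage) straddle the black gate handle, at about (570,190). Advancing and closing.

Emit:
jog_arm([
  [[0,0,0.12,0,0,0,-1],[0,0,0.24,0,0,0,-1],[0,0,0.35,0,0,0,-1],[0,0,0.45,0,0,0,-1],[0,0,0.45,0,0,0,0],[0,0,0.45,0,0,0,1],[0,0,0.45,0,0,0,1],[0,0,0.45,0,0,0,1]],
], squeeze=25)

```text
t: 3.1
position: [0.5078, -0.142, 0.0808]
tcp_rot: [0.012, 0.965, -0.044, 0.257]
contact_force: [1.1, -1.0, -0.7]
width: 0.039
grasp_force: 0.0
```

Emit:
jog_arm([
  [[0,0,0,0,0,0,1],[0,0,0,0,0,0,1],[0,0,0,0,0,0,1],[0,0,0,0,0,0,1]],
])

```text
t: 3.43
position: [0.508, -0.1416, 0.0804]
tcp_rot: [0.012, 0.965, -0.044, 0.257]
contact_force: [-6.7, -1.2, 9.7]
width: 0.0103
grasp_force: 25.3
```

```bash
python3 - <<'E'
from h import *
p,r=tool();print(p,wh(p),get_obs()["joint_pos"],get_obs()["torque"])
print(r.inv().apply(RH.apply([0,.1,0]))/.2)
E
```

```text
[ 0.50804051 -0.14164944  0.08044885] [-0.16036189 -0.03446249  0.08044885] [-0.4598352   0.34940662  2.18653038  1.01090275  0.21210936  0.24617013] [-0.15443577  0.30341422 -0.10582232]
[ 0.00320228 -0.49998851  0.00111277]
```

Emit:
jog_arm([
  [[0,-0.06,0,0,0,0,1],[0,-0.12,0,0,0,0,1],[0,-0.18,0,0,0,0,1],[0,-0.24,0,0,0,0,1],[0,-0.3,0,0,0,0,1],[0,-0.36,0,0,0,0,1],[0,-0.42,0,0,0,0,1],[0,-0.47,0,0,0,0,1]],
])

```text
t: 4.1
position: [0.5176, -0.0476, 0.0806]
tcp_rot: [0.012, 0.965, -0.044, 0.258]
contact_force: [4.4, -2.9, -1.4]
width: 0.0103
grasp_force: 24.3
```

Emit:
jog_arm([
  [[0,-0.02,0,0,0,0,1],[0,-0.04,0,0,0,0,1],[0,-0.05,0,0,0,0,1],[0,-0.05,0,0,0,0,1]],
])

```text
t: 4.43
position: [0.5185, -0.0395, 0.0806]
tcp_rot: [0.014, 0.965, -0.045, 0.259]
contact_force: [-0.6, -14.8, -0.3]
width: 0.0103
grasp_force: 25.1
```

```bash
python3 - <<'E'
from h import *
p,r=tool();print(p,wh(p),RH.inv().apply(get_obs()["contact_force"]))
E
```

```text
[ 0.51852943 -0.03946138  0.08061805] [-0.15989483  0.0682614   0.08061805] [  0.86761229 -14.80964989  -0.33781458]
```

Emit:
jog_arm([
  [[0,-0.01,0,0,0,0,1],[0,-0.01,0,0,0,0,1]],
])

```text
t: 4.6
position: [0.5187, -0.0391, 0.0807]
tcp_rot: [0.014, 0.965, -0.046, 0.259]
contact_force: [-5.5, -32.4, 0.1]
width: 0.01
grasp_force: 26.2
```

Emit:
jog_arm([
  [[0,0,0,0,0,0,-1],[0,0,0,0,0,0,-1],[0,0,0,0,0,0,-1],[0,0,0,0,0,0,-1],[0,0,0,0,0,0,-1],[0,0,0,0,0,0,-1]],
])

```text
t: 5.1
position: [0.5175, -0.0355, 0.0795]
tcp_rot: [0.012, 0.965, -0.044, 0.257]
contact_force: [0.0, -0.4, -0.3]
width: 0.0814
grasp_force: 0.0
```

Emit:
jog_arm([
  [[0,0,-0.1,0,0,0,-1],[0,0,-0.25,0,0,0,-1],[0,0,-0.4,0,0,0,-1],[0,0,-0.55,0,0,0,-1],[0,0,-0.7,0,0,0,-1],[0,0,-0.85,0,0,0,-1],[0,0,-0.85,0,0,0,-1]],
])

```text
t: 5.68
position: [0.4335, -0.028, 0.2317]
tcp_rot: [0.012, 0.965, -0.043, 0.26]
contact_force: [1.6, -1.0, 0.7]
width: 0.0856
grasp_force: 0.0
```

```bash
python3 - <<'E'
from h import *
for n in("scene","top"):
    im=get_image(n)
    cv2.imwrite(f"pics/{n}2.png",im["pixels"])
    for t in("gate_grip","hopper_lid"):
        for r in regions_of(t,im)[:1]:
            P=wh(world(im,r["mask"])); print(n,t,r["p"],np.round(np.percentile(P,[2,50,98],axis=0),3).tolist())
            if t=="gate_grip": B=P[(P[:,2]>.07)&(P[:,0]<-.155)]
            else: B=P[P[:,2]>.192]
            print(len(B),np.median(B,0),B.min(0),B.max(0))
a,b=[cv2.imread(f"pics/{n}2.png") for n in("scene","top")]
cv2.imwrite("pics/c.png",np.hstack([cv2.resize(x,None,fx=2,fy=2) for x in(a[170:320,270:470],b[200:350,290:490])]))
Rt=lid_rot(np.radians(22)); g=[-.077,0,.206]
p,r=tool();print(wh(p),get_obs()["joint_pos"])
print([rel(tcp(g,Rt,b),Rt) for b in(.1,0)])
E
```

```text
scene gate_grip 0.8 [[-0.173, 0.013, 0.042], [-0.128, 0.075, 0.08], [-0.122, 0.133, 0.122]]
50 [-0.17069548  0.07258817  0.10679731] [-0.2726398   0.06520098  0.07188821] [-0.15746042  0.11997509  0.26230436]
scene hopper_lid 0.89 [[-0.125, -0.14, 0.137], [-0.0, 0.038, 0.164], [0.123, 0.154, 0.207]]
136 [-0.07904794  0.01249698  0.20761208] [-0.36066817 -0.05979835  0.19294771] [-0.06767605  0.14235808  0.47035083]
top gate_grip 0.61 [[-0.197, -0.152, 0.02], [-0.024, -0.011, 0.163], [0.12, 0.138, 0.204]]
63 [-0.37746007 -0.01085848  1.08461036] [-0.39230077 -0.01749091  0.07041277] [-0.15640019  0.06595664  1.17707906]
[-0.24584427  0.07139303  0.22574033] [-0.2122747  -0.13726462  2.25398056  0.12197222  0.51428554  1.35860376]
[array([ 0.737,  0.362,  0.1  ,  0.068, -0.071, -1.041]), array([ 0.67 ,  0.363,  0.596,  0.068, -0.071, -1.041])]
```

View pics/c.png

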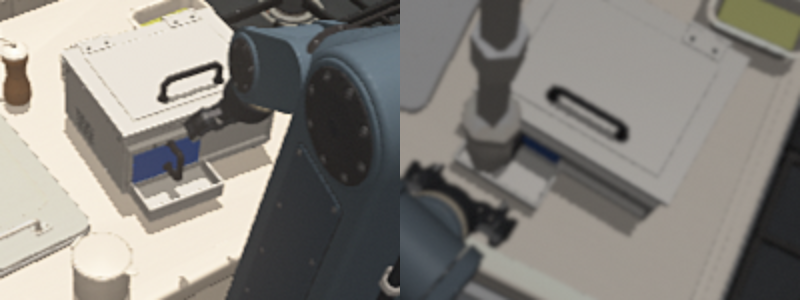

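The gate is shut: the plate now covers the chute and the handle stands at about (178,160) in the left half, y ≈ +0.07 m. The lid handle is clear at (190,80). Next comes the lid.

Emit:
jog_arm([
  [[0.5,0.18,-0.16,0.068,-0.071,-0.99,0],[0.5,0.18,-0.16,0.068,-0.071,-0.99,0],[0.5,0.18,-0.16,0.068,-0.071,-0.99,0],[0.5,0.18,-0.16,0.068,-0.071,-0.99,0],[0.5,0.18,-0.16,0.068,-0.071,-0.99,0],[0.5,0.18,-0.16,0.068,-0.071,-0.99,0],[0.5,0.18,-0.16,0.068,-0.071,-0.99,0],[0.5,0.18,-0.16,0.068,-0.071,-0.99,0]],
])

```text
t: 6.65
position: [0.501, -0.0704, 0.303]
tcp_rot: [0.099, 0.876, 0.433, 0.186]
contact_force: [0.2, 0.2, -0.3]
width: 0.0423
grasp_force: 0.0
```

```bash
python3 - <<'E'
from h import *
Rt=lid_rot(np.radians(22)); g=[-.077,0,.206]
p,r=tool();print(wh(p),get_obs()["joint_pos"])
print([rel(tcp(g,Rt,b),Rt) for b in(.1,0)])
E
```

```text
[-0.17434306  0.03575962  0.30298483] [-0.29420207 -0.03876307  1.93107692  0.1447903   0.84206762  0.28477479]
[array([-0.018,  0.319,  0.233,  0.021, -0.026, -0.374]), array([-0.041,  0.309,  0.732,  0.021, -0.026, -0.374])]
```

Emit:
jog_arm([
  [[-0.02,0.32,0.23,0.02,-0.025,-0.375,0],[-0.02,0.32,0.23,0.02,-0.025,-0.375,0],[-0.02,0.32,0.23,0.02,-0.025,-0.375,0],[-0.02,0.32,0.23,0.02,-0.025,-0.375,0],[-0.02,0.32,0.23,0.02,-0.025,-0.375,0],[-0.02,0.32,0.23,0.02,-0.025,-0.375,0],[-0.02,0.32,0.23,0.02,-0.025,-0.375,0]],
])

```text
t: 7.23
position: [0.5637, -0.113, 0.2819]
tcp_rot: [0.142, 0.729, 0.657, 0.13]
contact_force: [0.3, -0.3, -0.6]
width: 0.043
grasp_force: 0.0
```

```bash
python3 - <<'E'
from h import *
Rt=lid_rot(np.radians(22)); g=[-.077,0,.206]
p,r=tool();print(wh(p),get_obs()["joint_pos"],get_obs()["width"])
print([rel(tcp(g,Rt,b),Rt) for b in(.1,0)])
a,b=[get_image(n)["pixels"] for n in("scene","top")]
cv2.imwrite("pics/d.png",np.hstack([cv2.resize(x,None,fx=2,fy=2) for x in(a[130:280,270:470],b[180:330,290:490])]))
E
```

```text
[-0.10779934 -0.00051741  0.28190334] [-0.32210673  0.13662977  1.78688707  0.11387276  0.84323467 -0.2776416 ] 0.042969843828241865
[array([ 0.003,  0.001,  0.005,  0.002, -0.001, -0.004]), array([ 0.002, -0.001,  0.505,  0.002, -0.001, -0.004])]
```

View pics/d.png

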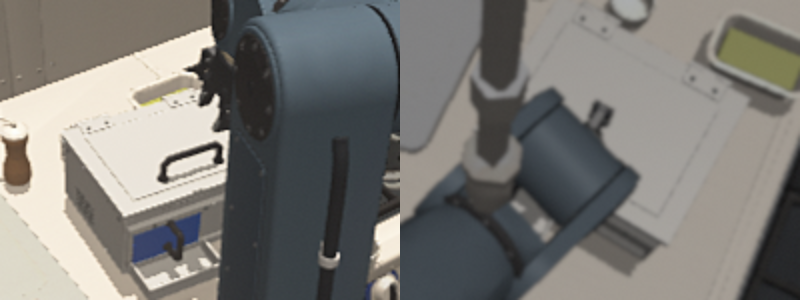

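The gripper hangs above the lid at about (215,90), its fingers level with the handle (190,160) as computed, and the gate is still shut. Descending over the bar.

Emit:
jog_arm([
  [[0,0,0.12,0,0,0,0],[0,0,0.24,0,0,0,0],[0,0,0.34,0,0,0,0],[0,0,0.42,0,0,0,0],[0,0,0.48,0,0,0,0],[0,0,0.5,0,0,0,0],[0,0,0.5,0,0,0,0]],
])

```text
t: 7.92
position: [0.6012, -0.1167, 0.1899]
tcp_rot: [0.142, 0.729, 0.657, 0.13]
contact_force: [-0.4, 0.4, -0.5]
width: 0.0426
grasp_force: 0.0
```

Emit:
jog_arm([
  [[0,0,0,0,0,0,1],[0,0,0,0,0,0,1],[0,0,0,0,0,0,1],[0,0,0,0,0,0,1],[0,0,0,0,0,0,1],[0,0,0,0,0,0,1]],
], squeeze=60)

```text
t: 8.42
position: [0.6014, -0.1168, 0.191]
tcp_rot: [0.143, 0.728, 0.658, 0.13]
contact_force: [0.3, 0.1, 0.1]
width: 0.0003
grasp_force: 0.0
```

```bash
python3 - <<'E'
from h import *
p,r=tool();print(wh(p),wh(p-r.apply([0,0,.019])),r.as_matrix().round(3),get_obs()["joint_pos"])
hin=hw([.12,0,.159])
for k in range(1,9):
    D=R.from_rotvec(RH.apply([0,1,0])*np.radians(15*k/8)); print(rel(hin+D.apply(p-hin),D*r))
E
```

```text
[-0.06986727 -0.00066973  0.19096905] [-0.07707891 -0.00067204  0.20854723] [[ 0.101  0.92   0.378]
 [ 0.995 -0.094 -0.037]
 [ 0.002  0.38  -0.925]] [-0.30535482  0.30750589  1.80980302  0.13041985  0.64664711 -0.29256513]
[ 0.     0.017 -0.026  0.022 -0.     0.   ]
[ 0.     0.035 -0.052  0.044 -0.     0.   ]
[ 0.     0.054 -0.078  0.065 -0.     0.   ]
[ 0.     0.073 -0.102  0.087 -0.     0.   ]
[ 0.     0.094 -0.126  0.109 -0.     0.   ]
[ 0.001  0.115 -0.15   0.131 -0.001  0.   ]
[ 0.001  0.137 -0.172  0.153 -0.001  0.   ]
[ 0.001  0.159 -0.194  0.175 -0.001  0.   ]
```

Closed on nothing, so I'll look again.

```bash
python3 - <<'E'
from h import *
for n in("scene","top"):
    im=get_image(n)
    s=im["pixels"]; cv2.imwrite(f"pics/{n}3.png",s)
    for t in("lid_grip",):
        for r in regions_of(t,im)[:2]:
            m=cv2.erode(r["mask"].astype(np.uint8),np.ones((1,1)))>0
            P=wh(world(im,m)); B=P[(P[:,2]>.19)&(P[:,2]<.225)&(abs(P[:,1])<.1)]; print(n,r["p"],len(P),len(B),np.median(B,0),B.min(0),B.max(0))
            L=P[(P[:,2]>.156)&(P[:,2]<.172)]; print(np.linalg.lstsq(np.c_[L[:,:2],np.ones(len(L))],L[:,2],rcond=None)[0])
for n in("scene","top"):
    P=wh(np.load(f"pics/{n}_hopper_lid.npy")); B=P[(P[:,2]>.198)&(P[:,2]<.225)]
    print(n,"initial bar",len(B),np.percentile(B,[2,25,50,75,98],axis=0).round(3).tolist())
a=cv2.imread("pics/scene3.png"); b=cv2.imread("pics/top3.png")
cv2.imwrite("pics/e.png",np.hstack([cv2.resize(x,None,fx=4,fy=4,interpolation=2) for x in(a[160:260,310:410],b[200:300,340:440])]))
E
```

```text
scene 0.58 2816 68 [-0.07820873  0.03351901  0.20631186] [-0.09000048 -0.01515175  0.19048438] [-0.06758996  0.06208426  0.22308322]
[ 0.00091119 -0.00729381  0.16462599]
  return _methods._mean(a, axis=axis, dtype=dtype,
  ret = um.true_divide(
Traceback (most recent call last):
ValueError: zero-size array to reduction operation minimum which has no identity
```

```bash
python3 - <<'E'
from h import *
for n in("scene","top"):
    P=wh(np.load(f"pics/{n}_hopper_lid.npy")); B=P[(P[:,2]>.198)&(P[:,2]<.225)]
    print(n,"initial bar",len(B),np.percentile(B,[2,25,50,75,98],axis=0).round(3).tolist())
a=cv2.imread("pics/scene3.png"); b=get_image("top")["pixels"]
cv2.imwrite("pics/e.png",np.hstack([cv2.resize(x,None,fx=4,fy=4,interpolation=2) for x in(a[160:260,310:410],b[200:300,340:440])]))
E
```

```text
scene initial bar 110 [[-0.085, -0.048, 0.2], [-0.081, -0.022, 0.204], [-0.078, 0.005, 0.207], [-0.074, 0.035, 0.21], [-0.069, 0.058, 0.213]]
top initial bar 181 [[-0.082, -0.058, 0.199], [-0.079, -0.032, 0.206], [-0.077, -0.004, 0.208], [-0.074, 0.024, 0.21], [-0.07, 0.049, 0.214]]
```

View pics/e.png

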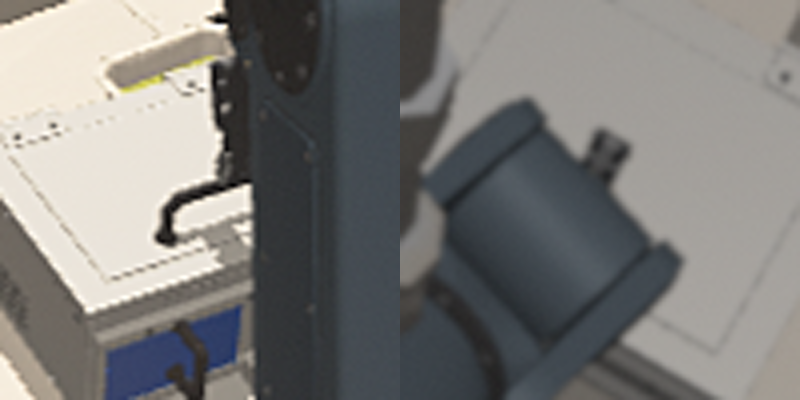

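```bash
python3 - <<'E'
from h import *
im=get_image("scene"); p,r=tool()
K=np.array([[im["fx"],0,im["cx"]],[0,im["fy"],im["cy"]],[0,0,1]]); V=np.array(im["view"])
pts=np.array([p,p-r.apply([0,0,.019]),p-r.apply([0,0,.06]),hw([-.077,0,.204]),hw([-.077,.05,.204])])
uv=cv2.projectPoints(pts,cv2.Rodrigues(V[:3,:3])[0],V[:3,3],K,np.array(im["distortion"]))[0][:,0]
print(((uv-[310,160])*4).round()); print("cam",np.linalg.inv(V)[:3,3], (pts@V[:3,:3].T+V[:3,3])[:,2])
d=im["depth"]; 
for v in range(194,212,2): print(v,(d[v,354:376:2]).round(3))
E
```

```text
[[218. 190.]
 [224. 179.]
 [237. 155.]
 [223. 183.]
 [171. 200.]]
cam [-0.40465293  0.71553796  1.27151531] [1.68207669 1.66522277 1.62885379 1.66803845 1.65196055]
194 [1.776 1.778 1.778 1.78  1.778 1.777 1.609 1.602 1.577 1.056 1.033]
196 [1.766 1.777 1.768 1.768 1.767 1.765 1.607 1.588 1.573 1.057 1.034]
198 [1.762 1.755 1.769 1.767 1.759 1.643 1.624 1.601 1.585 1.058 1.04 ]
200 [1.751 1.752 1.751 1.756 1.741 1.638 1.623 1.608 1.607 1.061 1.042]
202 [1.736 1.744 1.748 1.744 1.744 1.64  1.63  1.628 1.601 1.066 1.042]
204 [1.74  1.731 1.733 1.742 1.732 1.652 1.642 1.632 1.599 1.066 1.043]
206 [1.733 1.722 1.665 1.655 1.659 1.666 1.663 1.661 1.731 1.068 1.046]
208 [1.65  1.65  1.653 1.655 1.66  1.72  1.72  1.713 1.723 1.072 1.061]
210 [1.65  1.656 1.713 1.712 1.72  1.715 1.717 1.705 1.718 1.075 1.06 ]
```

```bash
python3 - <<'E'
from h import *
im=get_image("scene"); m=np.zeros((480,640),bool); m[190:209,352:371]=1
P=wh(world(im,m)); v,u=np.nonzero(m&(im["depth"]>0))
k=(P[:,2]>.185)&(P[:,2]<.26)
for a,b,c in zip(v[k],u[k],P[k]): 
    if a>=200 or a%4==0: print(a,b,c.round(3))
E
```

```text
196 365 [-0.087  0.013  0.258]
200 364 [-0.085  0.014  0.24 ]
200 365 [-0.088  0.012  0.241]
200 366 [-0.093  0.012  0.246]
200 367 [-0.103  0.015  0.254]
200 368 [-0.106  0.013  0.255]
201 364 [-0.082  0.012  0.233]
201 365 [-0.086  0.01   0.235]
201 366 [-0.09   0.009  0.238]
201 367 [-0.094  0.008  0.24 ]
201 368 [-0.11   0.015  0.255]
201 369 [-0.107  0.009  0.25 ]
201 370 [-0.112  0.008  0.253]
202 363 [-0.077  0.012  0.225]
202 364 [-0.083  0.012  0.229]
202 365 [-0.087  0.011  0.232]
202 366 [-0.093  0.011  0.236]
202 367 [-0.098  0.01   0.24 ]
202 368 [-0.105  0.011  0.245]
202 369 [-0.107  0.009  0.246]
202 370 [-0.116  0.011  0.254]
203 363 [-0.077  0.011  0.22 ]
203 364 [-0.084  0.013  0.227]
203 365 [-0.089  0.012  0.229]
203 366 [-0.098  0.014  0.237]
203 367 [-0.093  0.007  0.231]
203 368 [-0.099  0.007  0.235]
203 369 [-0.102  0.005  0.237]
203 370 [-0.114  0.009  0.247]
204 364 [-0.086  0.013  0.223]
204 365 [-0.085  0.009  0.221]
204 366 [-0.094  0.011  0.228]
204 367 [-0.095  0.008  0.229]
204 368 [-0.097  0.005  0.228]
204 369 [-0.1    0.003  0.23 ]
204 370 [-0.121
[... 679 characters left out ...]
078 -0.013  0.199]
207 355 [-0.075  0.041  0.212]
207 356 [-0.074  0.036  0.21 ]
207 357 [-0.079  0.035  0.213]
207 358 [-0.073  0.028  0.206]
207 359 [-0.08   0.028  0.211]
207 360 [-0.079  0.023  0.209]
207 361 [-0.081  0.021  0.209]
207 362 [-0.079  0.016  0.207]
207 363 [-0.082  0.014  0.208]
207 364 [-0.083  0.01   0.207]
207 365 [-0.078  0.003  0.201]
207 366 [-0.078 -0.001  0.199]
208 353 [-0.069  0.045  0.205]
208 354 [-0.072  0.043  0.207]
208 355 [-0.076  0.041  0.209]
208 356 [-0.074  0.036  0.205]
208 357 [-0.081  0.036  0.211]
208 358 [-0.082  0.034  0.211]
208 359 [-0.077  0.026  0.204]
208 360 [-0.083  0.026  0.209]
208 361 [-0.08   0.02   0.204]
208 362 [-0.083  0.018  0.206]
```

The depth shows the closed fingertips standing just above the bar (about 228,182 in the left half), so they need to go deeper. Raise, reopen, and descend about 15 mm further.

Emit:
jog_arm([
  [[0,0,-0.1,0,0,0,1],[0,0,-0.2,0,0,0,0],[0,0,-0.2,0,0,0,0],[0,0,-0.2,0,0,0,0],[0,0,-0.2,0,0,0,0],[0,0,-0.1,0,0,0,0],[0,0,0,0,0,0,0],[0,0,0,0,0,0,0]],
])

```text
t: 9.43
position: [0.6003, -0.1163, 0.1862]
tcp_rot: [0.14, 0.729, 0.658, 0.129]
contact_force: [-0.6, -0.8, -0.7]
width: 0.043
grasp_force: 0.0
```

Emit:
jog_arm([
  [[0,0,0.03,0,0,0,0],[0,0,0.05,0,0,0,0],[0,0,0.05,0,0,0,0]],
])

```text
t: 9.68
position: [0.6051, -0.1172, 0.1811]
tcp_rot: [0.143, 0.728, 0.658, 0.13]
contact_force: [-0.0, 0.4, -0.4]
width: 0.0428
grasp_force: 0.0
```

```bash
python3 - <<'E'
from h import *
im=get_image("scene"); cv2.imwrite("pics/f.png",cv2.resize(im["pixels"][160:260,310:410],None,fx=5,fy=5,interpolation=2))
p,r=tool(); print(wh(p),wh(p-r.apply([0,0,.019])))
E
```

```text
[-0.06609129 -0.00064376  0.1815507 ] [-0.07329606 -0.00064763  0.1991317 ]
```

View pics/f.png

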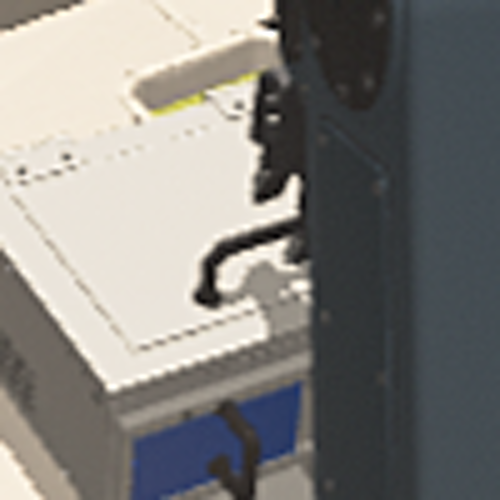

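The rear fingertip at (270,195) and the front one at (295,255) straddle the bar at (285,228), but the bar is only level with the tips. Going about 10 mm deeper, watching the force.

Emit:
jog_arm([
  [[0,0,0.02,0,0,0,0],[0,-0.01,0.04,0,0,0,0],[0,-0.01,0.05,0,0,0,0],[0,-0.01,0.05,0,0,0,0]],
])

```text
t: 10.07
position: [0.6069, -0.1173, 0.1709]
tcp_rot: [0.142, 0.728, 0.658, 0.13]
contact_force: [0.9, -0.4, 0.6]
width: 0.0428
grasp_force: 0.0
```

Emit:
jog_arm([
  [[0,0,0,0,0,0,0.5],[0,0,0,0,0,0,1],[0,0,0,0,0,0,1],[0,0,0,0,0,0,1],[0,0,0,0,0,0,1],[0,0,0,0,0,0,1]],
], squeeze=60)

```text
t: 10.57
position: [0.6084, -0.1176, 0.1725]
tcp_rot: [0.144, 0.728, 0.657, 0.131]
contact_force: [6.2, -0.2, -0.2]
width: 0.0094
grasp_force: 58.6
```

```bash
python3 - <<'E'
from h import *
p,r=tool(); print(wh(p),wh(p-r.apply([0,0,.019])),get_obs()["joint_pos"])
hin=hw([.12,0,.159])
for k in range(1,9):
    D=R.from_rotvec(RH.apply([0,1,0])*np.radians(12*k/8)); print(rel(hin+D.apply(p-hin),D*r))
E
```

```text
[-0.06286796 -0.00071058  0.17247852] [-0.07013181 -0.00070562  0.19003519] [-0.30269561  0.34311669  1.81236173  0.13666868  0.60556623 -0.29825331]
[ 0.     0.011 -0.021  0.017 -0.    -0.   ]
[ 0.     0.023 -0.042  0.035 -0.    -0.   ]
[ 0.     0.035 -0.063  0.052 -0.    -0.   ]
[ 0.     0.048 -0.083  0.07  -0.    -0.   ]
[ 0.     0.061 -0.103  0.087 -0.    -0.   ]
[ 0.     0.075 -0.123  0.105 -0.    -0.   ]
[ 0.     0.089 -0.142  0.122 -0.001 -0.   ]
[ 0.     0.104 -0.161  0.14  -0.001 -0.   ]
```

Gripped (9.4 mm, 59 N). Lifting along the hinge arc, 12° per call.

Emit:
jog_arm([
  [[0,0.011,-0.021,0.017,0,0,1],[0,0.023,-0.042,0.035,0,0,1],[0,0.035,-0.063,0.052,0,0,1],[0,0.048,-0.083,0.07,0,0,1],[0,0.061,-0.103,0.087,0,0,1],[0,0.075,-0.123,0.105,0,0,1],[0,0.089,-0.142,0.122,0,0,1],[0,0.104,-0.161,0.14,0,0,1]],
])

```text
t: 11.23
position: [0.6143, -0.1182, 0.209]
tcp_rot: [0.065, 0.739, 0.668, 0.06]
contact_force: [4.6, -1.1, -5.0]
width: 0.0093
grasp_force: 59.8
```

```bash
cat > lid.py <<'E'
from h import *
p,r=tool(); o=get_obs(); print("tcp",wh(p),"bar?",wh(p-r.apply([0,0,.034])),"F",RH.inv().apply(o["contact_force"]),"T",RH.inv().apply(o["torque"]),"w",o["width"],"tilt",np.degrees(np.arctan2((RH.inv()*r).as_matrix()[0,2],-r.as_matrix()[2,2])))
for n in("scene","top"):
    im=get_image(n)
    for t in("hopper_lid",):
        for q in regions_of(t,im)[:1]:
            P=wh(world(im,cv2.erode(q["mask"].astype(np.uint8),np.ones((3,3)))>0))-[.12,0,.159]
            P=P[(abs(P[:,1])<.16)]
            # robust angle of the plane of the lid's top (7 mm above the hinge)
            A=np.degrees(np.arctan2(P[:,2],-P[:,0])-np.arcsin(np.clip(.007/np.hypot(P[:,0],P[:,2]),-1,1)))[np.hypot(P[:,0],P[:,2])>.08]
            h,e=np.histogram(A,np.arange(-10,80,1)); k=h.argmax(); print(n,q["p"],len(P),"lid deg",np.median(A[abs(A-e[k]-.5)<4]),h[k])
E
python3 lid.py
```

```text
tcp [-0.05691389 -0.0007233   0.20895563] bar? [-0.06293283 -0.00075754  0.24241861] F [ 4.64166567 -0.6378882  -5.02360271] T [ 0.05865106 -0.59310386  0.04442261] w 0.00928831980504373 tilt 10.1966676383945
scene 0.69 1911 lid deg 11.025553859643024 442
top 0.68 3634 lid deg 10.744479049709987 707
```

Emit:
jog_arm([
  [[0,0.011,-0.021,0.017,0,0,1],[0,0.023,-0.042,0.035,0,0,1],[0,0.035,-0.063,0.052,0,0,1],[0,0.048,-0.083,0.07,0,0,1],[0,0.061,-0.103,0.087,0,0,1],[0,0.075,-0.123,0.105,0,0,1],[0,0.089,-0.142,0.122,0,0,1],[0,0.104,-0.161,0.14,0,0,1]],
])

```text
t: 12.1
position: [0.6279, -0.1196, 0.2441]
tcp_rot: [-0.013, 0.742, 0.67, -0.01]
contact_force: [-2.8, 1.3, -2.2]
width: 0.0092
grasp_force: 60.5
```

```bash
python3 lid.py
```

```text
tcp [-0.04321676 -0.00078056  0.24410778] bar? [-0.04207684 -0.00085534  0.27808858] F [-2.90341828  1.0159868  -2.16811249] T [ 0.04559627  0.32249845 -0.04663466] w 0.00916177389566247 tilt -1.9213238961922323
scene 0.9 1179 lid deg 22.92772968945284 313
top 0.72 2566 lid deg 22.670731932158365 858
```

Emit:
jog_arm([
  [[0,0.011,-0.021,0.017,0,0,1],[0,0.023,-0.042,0.035,0,0,1],[0,0.035,-0.063,0.052,0,0,1],[0,0.048,-0.083,0.07,0,0,1],[0,0.061,-0.103,0.087,0,0,1],[0,0.075,-0.123,0.105,0,0,1],[0,0.089,-0.142,0.122,0,0,1],[0,0.104,-0.161,0.14,0,0,1]],
])

```text
t: 12.97
position: [0.6493, -0.1217, 0.2766]
tcp_rot: [-0.091, 0.736, 0.665, -0.081]
contact_force: [-8.0, 1.4, 4.6]
width: 0.009
grasp_force: 61.1
```

```bash
python3 lid.py; python3 -c "
from h import *
print(get_obs()['joint_pos'])"
```

```text
tcp [-0.02167906 -0.00085134  0.27660131] bar? [-0.01348162 -0.00095283  0.30959815] F [-8.14709935  0.60740348  4.61895526] T [ 0.12804126  1.37989911 -0.03908832] w 0.009044868568817883 tilt -13.951608138474787
scene 0.78 351 lid deg 34.76798203136705 112
top 0.93 2366 lid deg 34.834064737706385 720
[-0.24181022  0.657098    1.0153     -0.03185943  1.70975706 -0.14131105]
```

Emit:
jog_arm([
  [[0,0.011,-0.021,0.017,0,0,1],[0,0.023,-0.042,0.035,0,0,1],[0,0.035,-0.063,0.052,0,0,1],[0,0.048,-0.083,0.07,0,0,1],[0,0.061,-0.103,0.087,0,0,1],[0,0.075,-0.123,0.105,0,0,1],[0,0.079,-0.129,0.111,0,0,1],[0,0.079,-0.129,0.111,0,0,1]],
])

```text
t: 13.83
position: [0.671, -0.124, 0.2988]
tcp_rot: [-0.151, 0.726, 0.657, -0.135]
contact_force: [-9.4, 2.1, 10.2]
width: 0.0098
grasp_force: 61.5
```

```bash
python3 lid.py; python3 - <<'E'
from h import *
print(get_obs()['joint_pos'])
im=get_image("scene")["pixels"];b=get_image("top")["pixels"]
cv2.imwrite("pics/g.png",np.hstack([cv2.resize(x,None,fx=2,fy=2) for x in(im[130:330,220:420],b[150:350,290:490])]))
p,r=tool()
b=wh(p-r.apply([0,0,.034]))-[.12,0,.159]; print("bar deg",np.degrees(np.arctan2(b[2],-b[0])-np.arctan2(45,197)),np.hypot(b[0],b[2]))
E
```

```text
tcp [ 9.11765064e-05 -9.87535839e-04  2.98754267e-01] bar? [ 0.0136212  -0.00110284  0.32994601] F [-9.59619908  1.19017071 10.20418407] T [ 0.20551901  2.08564305 -0.1530766 ] w 0.009762078135977298 tilt -23.449724287667664
scene 0.62 97 lid deg 41.9948149077785 28
top 0.83 1847 lid deg 44.36567023271363 710
[-0.23003093  0.82294688  0.70904608 -0.05420043  2.01423661 -0.14224008]
bar deg 45.18599758994983 0.20136276908767828
```

View pics/g.png

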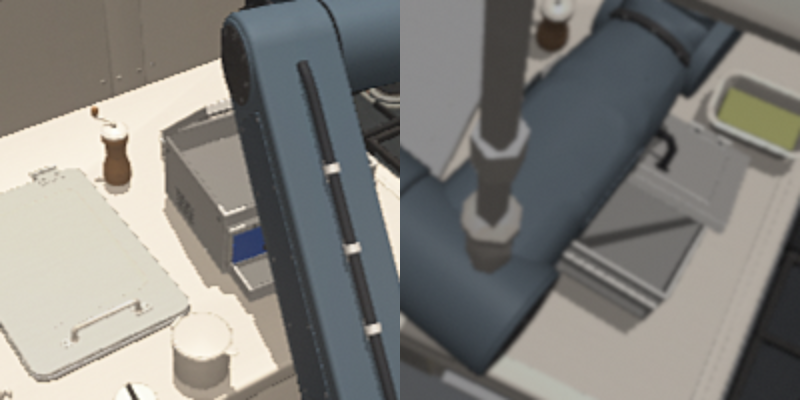

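The lid stands open, handle at about (660,150) in the right half; the gate is still over the chute at (245,245) on the left, and the pot is where it stood. I'll settle, then hand in.

Emit:
jog_arm([
  [[0,0,0,0,0,0,1],[0,0,0,0,0,0,1],[0,0,0,0,0,0,1],[0,0,0,0,0,0,1]],
])

```text
t: 14.47
position: [0.6709, -0.124, 0.2987]
tcp_rot: [-0.151, 0.726, 0.657, -0.135]
contact_force: [-8.9, 1.6, 9.0]
width: 0.0093
grasp_force: 61.3
```

```bash
python3 - <<'E'
from h import *
p,r=tool(); b=wh(p-r.apply([0,0,.034]))-[.12,0,.159]; a=np.degrees(np.arctan2(b[2],-b[0])-np.arctan2(45,197)); print(a,get_obs()["width"],get_obs()["contact_force"])
if abs(a-45)<1: print(finish_job())
E
```

```text
45.18955895299268 0.009300083407198257 [-8.94300462  1.6167748   8.98776757]
the job is handed in; nothing more can be done
None
```

The gate was pushed shut against its stop with the lid still down. The lid was then raised to about 45° (45.2° from the arm's pose) and handed in at about 14.5 s, still held; the first grasp on its handle missed and was redone. The salt pot, tongs, ramekin and timer were never approached, but I didn't re-measure them at the end.

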